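Restart the pack tester through its flush shutter

ROBOT

A 6-joint arm with a two-finger parallel gripper is mounted at the origin on the work surface. World frame = base frame: x ahead of the robot, y to its left, z up, the work surface at z = 0. Lengths are in m, angles in rad, forces in N, time in s.
With the tool pointing down it reaches from about 0.35 to 0.975 m from the base axis. Payload 4.9 kg.
Tool frame: the origin (TCP) lies on the centre line of the jaws, within the pads' length; the fingertips stand 8 mm ahead of it and the grasp point (between the pads) lies 11 mm behind it; z points along the fingers, y is the line along which they close (so a half turn about z gives the same grasp; the last joint's range is limited). The gripper opens to 85 mm and grips with 20 to 120 N. Pads are 22 mm wide; open, the fingers measure 114 mm over their backs; the gripper's body (76 mm by 85 mm) begins 54 mm behind the grasp point. The pads swing forward as they close: fully open they stand 13 mm farther back than shut.
Start: joints at [1.044, 0.053, 1.613, -0, 1.476, -0.119], TCP at [0.248, 0.574, 0.239] pointing down, gripper open.
Joint ranges: [-3.01, 3.01], [-1.01, 2.22], [0.06, 2.58], [-1.02, 4.17], [0.09, 2.62], [-3.14, 3.14]. Speed limits (rad/s): [2.57, 2.57, 3.14, 3.14, 3.14, 3.14].

INTERFACE

Orientations are given as a rotation vector (axis times angle).
In Python, from station import ctrl gives the robot as it stands.
- The arm moves only by the tool pendant, called after ">>>" by a JSON object that holds its "method" and its "body", one argument or row to a line. Schema: {"type":"object","properties":{"rows":{"type":"array","items":{"type":"number"},"minItems":7,"maxItems":140},"grip_n":{"type":"number"},"only":{"type":"string"},"quiet":{"type":"boolean"},"lines":{"type":"string"}},"required":["rows"],"additionalProperties":false}. rows is one flat list of numbers that holds 1 to 20 rows one after another, with no inner brackets; each row has 7 numbers: the finger opening in m, then dx, dy, dz in m, then a rotation vector rx, ry, rz in rad; each row is the pose to reach, as a shift and turn from the pose commanded when the call began, along the tool's axes at that moment; what a row does not reach only later rows make up. A row lasts 1/12 s, in which the tool goes at most 0.0417 m and 0.125 rad, less where a joint would pass 70% of its speed; a pose out of reach is approached as far as the arm can. The fingers move at their own pace and stop on an object; grip_n is the grip in N (left out, the last holds). Time passes only in rows, so rows that do not move let the fingers close. The tool returns the time, the measured TCP pose, the force, the opening and the grip force at its end. only (a regular expression) keeps the lines of the reply that match it, lines (a string "A,B") keeps lines A to B, and quiet returns only ok. Input that does not fit is refused with a message, and nothing moves.
- ctrl.get_obs(): the state, without advancing time (a new reading comes with each control period).
- ctrl.get_image(name): name is "scene" or "top" or "wrist"; returns the picture (400x640x3 uint8, red, green, blue); there is no depth.
- ctrl.camera_params(name): a dict with "fx", "fy", "cx", "cy" (pixels), "T" (4x4, takes a point from camera to world coordinates); the wrist camera has in their place "tool_from_camera" (4x4, takes a point from camera to tool coordinates, whose origin is the TCP and whose axes are the flange's). Camera axes: x right, y down, z forward; pixel columns grow to the right and rows downward; lengths in m; the calibration is good to about 2 mm. A picture is of the moment at which its call begins: read the wrist's pose just before it. camera_params takes no time and is no camera call.
- ctrl.finish_job(): hands the job in; it is judged then, once.
Trained networks look in the newest picture that a camera, given by its name, has taken for a name from the list of things; names that differ only in an ending like _2 or _b are one class to them, and where a whole thing is asked for, a point or a joint stands for the part that bears it (a point fixed in the world has none). Each returns a list of dicts, best first, with "p" (0 to 1); they miss things now and then, are a little off and sometimes report something else, mostly with a low value. They report only what shows in the picture. A call takes as long as a camera call. They do not tell look-alikes from the thing itself.
- ctrl.find_in(camera, thing): "extent" ([left, top, right, bottom] in pixels, round what is visible of it).
- ctrl.cut_out(camera, thing): "mask" (400x640 bool, what is visible of it) and "extent" ([left, top, right, bottom] in pixels, round what is visible of it).
- ctrl.tip_of(camera, thing): "xy" ([column, row] in pixels: a listed point, or the origin of a listed thing).
The state is a dict: "t": time; "q": joint angles; "dq": joint speeds; "effort": joint torques, N m; "tool_pos": TCP position; "tool_rot": TCP orientation; "contact_force": force on the tool from outside, world axes, zero at the start; "wrist_torque": the same for the moment, N m; "opening": finger opening in m; "grip_force": force on a finger pad.
Only numpy, scipy, OpenCV 4.12 (cv2) and the standard library are available. Lean on these libraries where they do the work, as an engineer would, in place of code of your own. Each camera call takes 0.05 s, during which the arm holds its last target. There are 200 camera calls.

TASK

Restart the battery pack tester on the bench: slide the flush, handleless shutter in its top fully open by pressing down on it and dragging it by friction, push the start button in the well below all the way down, then slide the shutter fully shut again the same way. Never push on the tester with more than 25 N, and leave the things standing around it alone.

Things in the scene. Friction and masses are not known exactly. Their poses are not given: they have to be found in the camera images.
- tester: Dark steel base plate of the tester, 190 (x) x 130 x 12 mm, fixed to the bench; origin: centre of its underside; x along the shutter's slide towards open, z up. On it stands the grey head, 146 (x) x 100 x 60 mm, its top nominally 80 mm above the bench. All x, y below are in this frame.
- head_level (a point): Point at x = y = 0, 80 mm up: where the middle of the head's top would be if level. The head is held at x = -73 mm and leans firmly by jack screws: its other end (x = +73 mm) is 3 mm lower to 9 mm higher than level. This lean does not show in the given poses; feel for it. A channel in the top, x = -53 to +53 mm, 62 mm wide, holds the shutter.
- shutter (a joint): Slide, m: 0 fully shut, 0.050 fully open (end stops), towards +x. Smooth aluminium leaf 56 (x) x 61 x 4 mm, flush with the head's top, no handle, no finger gap at its ends. Centre at x = -25 mm + joint value, y = 0. Stays where left; about 4 N moves it. Sprung: sinks 1 mm per 8 N pressed on it, at most 5 mm. Press it with 10 to 15 N to drag it; less may slip.
- start_button (a joint): Travel, m: 0 up, 0.006 all the way down (5 to 6 N, then a hard stop: ease on slowly); springs back. Black round cap, 28 mm across, at x = -28 mm, y = 0, its top 11 mm below the head's top. It stands in a well, x = -53 to -3 mm, 62 mm wide, floor 24 mm below the head's top, covered by the shut shutter, all uncovered by the fully open one.
- cell_pack: Bystander: battery pack of six round cells between black end plates, 72 x 48 x 73 mm, standing loose near the tester. Origin: centre of its underside.
- driver: Bystander: screwdriver lying loose on the bench. Origin on its underside.
- probe_block: Bystander: small turned steel probe with a round foot of 36 mm diameter, 46 mm tall, standing loose on the bench. Origin: centre of its underside.
Mind the look-alikes: they are no part of the job. What is shaped like the tester but pink is not meant.

How it is judged:
On the way, in this order (a step that is already met when the one before it is completed fails the run):
1. the shutter is slid fully open (within 4 mm) (value of joint shutter above 0.046 m), for 0.2 s.
2. the start button is pushed all the way down (within 2 mm) (value of joint start_button above 0.004 m), for 0.05 s.
At the end, for the whole second after the job is handed in: The shutter is fully shut again (within 4 mm of its end stop) and the start button is up (within 1.5 mm) (value of joint shutter below 0.004 m and value of joint start_button below 0.0015 m); the robot touches nothing.
It fails at once if the tester is pushed with more than 25 N (contact force between anything else and tester above 25 N).
It fails at once if the battery pack is moved by more than 15 mm (distance of cell_pack from where it was at the start of the episode above 0.015 m).
It fails at once if the screwdriver is moved by more than 20 mm (distance of driver from where it was at the start of the episode above 0.02 m).
It fails at once if the probe is moved by more than 15 mm (distance of probe_block from where it was at the start of the episode above 0.015 m).
It also fails if it takes over 72 s, if anything falls off the work surface, if the arm or the gripper's body presses on something with over 40 N, if the wrist force passes 120 N, or if a joint passes its speed limit or range.

## Working session

There is one attempt and no reset: what is moved stays moved. The work goes in short steps, Python scripts to look and compute and a tool call to move; the robot and the scene stay as the last step left them, time stands still between calls to the robot, and variables do not carry over. Pictures are saved under pics/ and viewed, at most 10 in all, crops included, and the job is handed in when it is done.

```bash
mkdir -p pics; ls
```

Run:
```python
from station import ctrl
import cv2, numpy as np
ims=[]
for c in ("scene","top"):
    im=ctrl.get_image(c); cv2.imwrite(f"pics/{c}0.png",im[:,:,::-1]); ims.append(im)
    for n in ("tester","head_level","shutter","cell_pack","driver","probe_block"):
        print(c,n,[(np.round(d['extent']),round(d['p'],2)) for d in ctrl.find_in(c,n)][:4],[(np.round(d['xy'],1),round(d['p'],2)) for d in ctrl.tip_of(c,n)][:4])
    p=ctrl.camera_params(c); print({k:np.round(v,3).tolist() for k,v in p.items()})
o=ctrl.get_obs();print(o)
print(ctrl.camera_params("wrist"))
v=np.vstack(ims);v=cv2.resize(v,(480,600),interpolation=cv2.INTER_AREA)
```

```text
pics
scene tester [(array([289., 261., 393., 366.]), 0.7), (array([275., 176., 356., 249.]), 0.59)] [(array([317. , 217.3]), 0.93), (array([344.8, 317.5]), 0.82), (array([255.3, 203.7]), 0.48)]
scene head_level [(array([293., 262., 395., 364.]), 0.69), (array([278., 176., 350., 246.]), 0.6)] [(array([346.8, 289.9]), 0.81), (array([317. , 193.6]), 0.61)]Traceback (most recent call last):
  File "<stdin>", line 7, in <module>
ValueError: it knows: cell_pack, driver, head_level, probe_block, tester
```

Run:
```python
from station import ctrl
import cv2, numpy as np
for c in ("scene","top"):
    im=ctrl.get_image(c); cv2.imwrite(f"pics/{c}0.png",im[:,:,::-1])
    for n in ("tester","head_level","cell_pack","driver","probe_block"):
        print(c,n,[(np.round(d['extent']),round(d['p'],2)) for d in ctrl.find_in(c,n)][:4],[(np.round(d['xy'],1),round(d['p'],2)) for d in ctrl.tip_of(c,n)][:4])
    p=ctrl.camera_params(c); print({k:np.round(v,3).tolist() for k,v in p.items()})
o=ctrl.get_obs();print(o)
print(ctrl.camera_params("wrist"))
```

```text
scene tester [(array([289., 260., 393., 367.]), 0.75)] [(array([344.1, 317.3]), 0.76), (array([316.9, 218.3]), 0.71)]
scene head_level [(array([290., 261., 396., 360.]), 0.72)] [(array([316.2, 193.7]), 0.97), (array([346. , 293.2]), 0.58)]
scene cell_pack [(array([243., 176., 266., 214.]), 0.81)] [(array([253.4, 202.9]), 0.6)]
scene driver [(array([368., 230., 381., 266.]), 0.57)] [(array([379.9, 235.9]), 0.63)]
scene probe_block [] [(array([340.7, 184.4]), 0.45)]
{'fx': 457.093, 'fy': 457.093, 'cx': 315.835, 'cy': 198.831, 'T': [[-0.697, 0.456, -0.554, 1.197], [0.717, 0.449, -0.533, 0.718], [0.006, -0.769, -0.64, 0.806], [0.0, 0.0, 0.0, 1.0]]}
top tester [(array([187.,  69., 261., 170.]), 0.91), (array([291., 179., 366., 274.]), 0.79)] [(array([228.8, 119.2]), 0.84), (array([326.4, 226.5]), 0.79)]
top head_level [(array([185.,  71., 262., 165.]), 0.95), (array([288., 181., 364., 270.]), 0.74)] [(array([327.6, 225.1]), 0.66), (array([217.8, 105. ]), 0.56)]
top cell_pack [(array([385., 169., 431., 219.]), 0.58)] [(array([399.4, 200.6]), 0.63)]
top driver [(array([222., 186., 262., 276
[... 752 characters left out ...]
ay([-6.36150353e-01, -3.07650749e+00,  1.73594434e-06]), 'contact_force': array([-0.15746651, -0.25861263,  0.18046307]), 'wrist_torque': array([ 0.00339298, -0.03103316,  0.03782798]), 'grip_force': 0.0, 'opening': 0.08563407122288576}
{'fx': 360.1709920528509, 'fy': 360.1709920528509, 'cx': 316.8485169965876, 'cy': 193.45864488664085, 'tool_from_camera': array([[-2.04874684e-04, -9.60441890e-01, -2.78480402e-01,
         7.11491921e-02],
       [ 9.99999320e-01,  1.22974570e-04, -1.15981042e-03,
         1.37189691e-03],
       [ 1.14817652e-03, -2.78480451e-01,  9.60441211e-01,
        -1.35798880e-01],
       [ 0.00000000e+00,  0.00000000e+00,  0.00000000e+00,
         1.00000000e+00]])}
```

View pics/scene0.png

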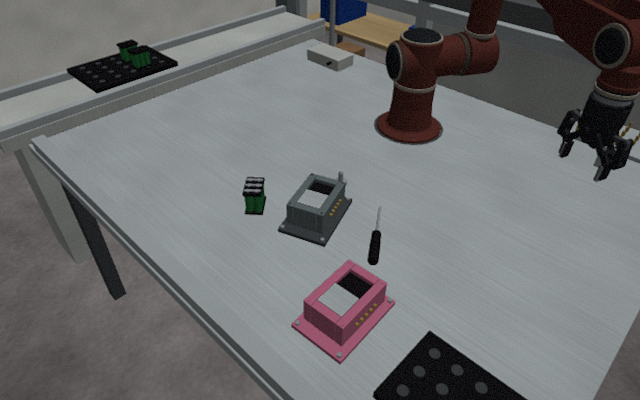

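View pics/top0.png

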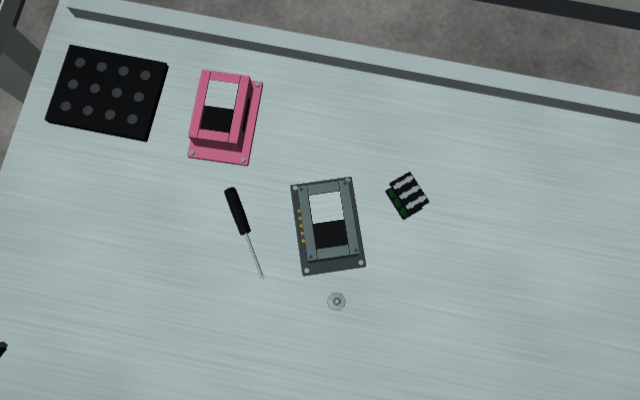

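Two candidates have the tester's shape: the grey one (top 327,226; scene 316,210) and the pink one (top 226,119; scene 344,315). The grey one fits, because the text rules out pink. Its white leaf lies at the far end (top 327,207), so open is towards the robot. Next I'll localise it.

Create h.py:
```python
from station import ctrl
import cv2, numpy as np
from scipy.spatial.transform import Rotation as R
def cam(c):
    p=ctrl.camera_params(c)
    K=np.array([[p['fx'],0,p['cx']],[0,p['fy'],p['cy']],[0,0,1]])
    if 'T' in p: return K,np.array(p['T'])
    o=ctrl.get_obs();T=np.eye(4);T[:3,:3]=R.from_rotvec(o['tool_rot']).as_matrix();T[:3,3]=o['tool_pos']
    return K,T@p['tool_from_camera']
def ray(KT,uv):
    K,T=KT;return T[:3,3],T[:3,:3]@np.linalg.solve(K,[*uv,1])
def plane(KT,uv,z):
    o,d=ray(KT,uv);return o+d*(z-o[2])/d[2]
def tri(a,ua,b,ub):
    o1,d1=ray(a,ua);o2,d2=ray(b,ub)
    s=np.linalg.lstsq(np.c_[d1,-d2],o2-o1,rcond=None)[0]
    p,q=o1+d1*s[0],o2+d2*s[1];return (p+q)/2,np.linalg.norm(p-q)
def proj(KT,P):
    K,T=KT;x=K@(T[:3,:3].T@(np.asarray(P)-T[:3,3]));return x[:2]/x[2]
def rel(target,zrot_dir=None):
    "shift in tool axes from measured pose; tool x along dir (world xy) -> rotvec"
    o=ctrl.get_obs();Rm=R.from_rotvec(o['tool_rot']).as_matrix()
    s=Rm.T@(np.asarray(target)-o['tool_pos']);out=[s]
    if zrot_dir is not None:
        x=np.array([*zrot_dir,0.]);x/=np.linalg.norm(x);z=np.array([0,0,-1.]);D=np.c_[x,np.cross(z,x),z]
        out.append(R.from_matrix(Rm.T@D).as_rotvec())
    return out
```

Run:
```python
from h import *
s,t=cam("scene"),cam("top")
print(tri(s,(316.5,193.7),t,(327.5,225.5)),tri(s,(317,218),t,(326.4,226.5)))
# shutter white and black region ends along slide in top
im=cv2.imread("pics/top0.png")
a,b=plane(t,(325,192),.08),plane(t,(331,250),.08);print(a,b,b-a)
for n,uv,z in(("pack",(409,195),.07),("probe",(336,300),.04),("drv",(246,233),.01)):print(n,plane(t,uv,z))
d=(b-a)[:2];ctr=(a+b)/2
for sgn in(1,-1):
  print(rel([ctr[0],ctr[1],.3],sgn*d))
```

```text
(array([0.54054466, 0.09309775, 0.06841887]), np.float64(0.0070073761072412)) (array([ 0.54839489,  0.09864553, -0.00615538]), np.float64(0.000351373671067036))
[0.59989652 0.11310487 0.08      ] [0.49158202 0.08002189 0.08      ] [-0.1083145  -0.03308298  0.        ]
pack [ 0.6288103  -0.04891376  0.07      ]
probe [0.40323414 0.05186745 0.04      ]
drv [0.4999549  0.25714937 0.01      ]
[array([-0.46268807, -0.3199022 , -0.06069403]), array([-6.64846664e-07, -3.18775107e-06, -7.04241326e-01])]
[array([-0.46268807, -0.3199022 , -0.06069403]), array([-4.05377730e-06,  8.45467623e-07,  2.43735133e+00])]
```

Run:
```python
import cv2
im=cv2.imread("pics/top0.png")[160:330,190:440]
cv2.imwrite("pics/crop.png",cv2.resize(im,(750,510),interpolation=cv2.INTER_CUBIC))
```

```text
(no output)
```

View pics/crop.png

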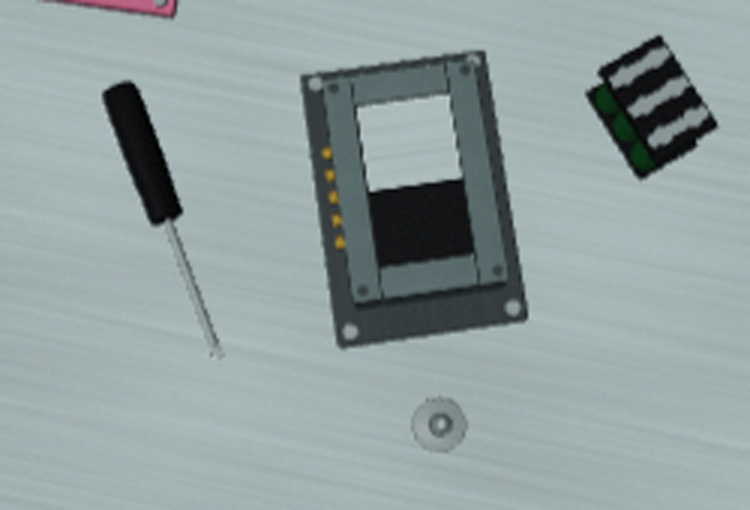

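The crop shows the grey tester. Its leaf is at the far end of the channel and the dark open part is towards the probe. Next I'll move above it with the fingers shut.

>>> {"method": "pendant", "body": {
  "rows": [0, -0.447, -0.333, -0.061, 0, 0, -0.704, 0, -0.447, -0.333, -0.061, 0, 0, -0.704, 0, -0.447, -0.333, -0.061, 0, 0, -0.704, 0, -0.447, -0.333, -0.061, 0, 0, -0.704, 0, -0.447, -0.333, -0.061, 0, 0, -0.704, 0, -0.447, -0.333, -0.061, 0, 0, -0.704, 0, -0.447, -0.333, -0.061, 0, 0, -0.704, 0, -0.447, -0.333, -0.061, 0, 0, -0.704, 0, -0.447, -0.333, -0.061, 0, 0, -0.704, 0, -0.447, -0.333, -0.061, 0, 0, -0.704, 0, -0.447, -0.333, -0.061, 0, 0, -0.704, 0, -0.447, -0.333, -0.061, 0, 0, -0.704, 0, -0.447, -0.333, -0.061, 0, 0, -0.704, 0, -0.447, -0.333, -0.061, 0, 0, -0.704, 0, -0.447, -0.333, -0.061, 0, 0, -0.704, 0, -0.447, -0.333, -0.061, 0, 0, -0.704, 0, -0.447, -0.333, -0.061, 0, 0, -0.704, 0, -0.447, -0.333, -0.061, 0, 0, -0.704],
  "grip_n": 25
}}

```text
t: 2.9
tool_pos: [0.5256, 0.0918, 0.3001]
tool_rot: [0.466, -3.106, -0.001]
contact_force: [-0.4, -0.1, 0.1]
opening: -0.0
grip_force: 0.0
```

Run:
```python
from h import *
k=cam("wrist");np.save("k1.npy",k[1])
im=ctrl.get_image("wrist");cv2.imwrite("pics/w1.png",im[:,:,::-1])
print([(np.round(d['xy'],1),round(d['p'],2)) for n in("head_level","tester") for d in ctrl.tip_of("wrist",n)])
print(ctrl.get_obs())
```

```text
[(array([313.7, 184.8]), 0.67), (array([318.5, 172.9]), 0.9), (array([451.7, 341.7]), 0.68)]
{'t': 3.05, 'q': array([ 3.35071556e-02, -1.96169085e-01,  1.74863877e+00,  7.68374796e-05,
        1.58923379e+00, -1.83545622e+00]), 'dq': array([-0.00308048,  0.00173363, -0.00230344,  0.00048468, -0.00127419,
       -0.00113398]), 'effort': array([-1.50241298e-01, -2.92466140e+01, -3.78755629e+01, -5.94971192e-03,
       -9.92298155e-04,  1.39576434e-03]), 'tool_pos': array([0.52562714, 0.09188141, 0.30021472]), 'tool_rot': array([ 4.66613838e-01, -3.10664448e+00, -1.39940321e-04]), 'contact_force': array([-1.21866576, -0.16382675, -1.07695439]), 'wrist_torque': array([-0.02399502,  0.00122973, -0.01079073]), 'grip_force': 0.0, 'opening': 3.1053996683335983e-05}
```

View pics/w1.png

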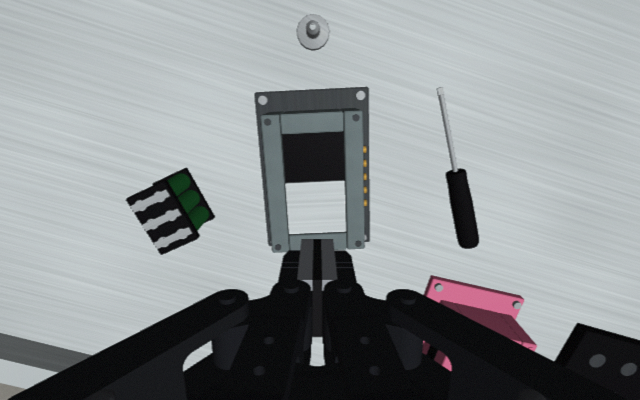

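The wrist view shows the leaf at (285–347, 182–235) and the dark channel at (282–346, 132–183). The finger tips are at (318, 240), close to the leaf's far end. Next I'll measure both regions from two views.

Create meas.py:
```python
from h import *
def corners(im,KT,seed_w,seed_b,z=.08):
    g=cv2.cvtColor(im,cv2.COLOR_BGR2GRAY).astype(int);out=[]
    for s,m in((seed_w,g>170),(seed_b,g<45)):
        n,l=cv2.connectedComponents(m.astype(np.uint8),connectivity=4)
        M=(l==l[s[1],s[0]])
        c=max(cv2.findContours(M.astype(np.uint8),cv2.RETR_EXTERNAL,cv2.CHAIN_APPROX_NONE)[0],key=cv2.contourArea)
        r=cv2.minAreaRect(c);out.append((M.sum(),r))
    return out
```

Run:
```python
from meas import *
kt=cam("top");kw=cam("wrist")
for n,f,k,sw,sb in(("top","pics/top0.png",kt,(327,207),(330,236)),("wrist","pics/w1.png",(kw[0],np.load("k1.npy")),(316,208),(316,158))):
    for (a,r),nm in zip(corners(cv2.imread(f),k,sw,sb),"wb"):
        P=[plane(k,c,.08) for c in cv2.boxPoints(r)]
        print(n,nm,a,np.round(r[0],1),np.round(r[1],1),np.round(plane(k,r[0],.08),4),[round(np.linalg.norm(P[i]-P[i-1])*1000,1) for i in(1,2)],np.round(cv2.boxPoints(r),1).tolist())
```

```text
top w 830 [325.8 206.8] [27.  30.8] [0.5714 0.1059 0.08  ] [np.float64(59.7), np.float64(53.1)] [[308.5, 195.8000030517578], [338.8999938964844, 191.1999969482422], [343.1000061035156, 217.8000030517578], [312.6000061035156, 222.5]]
top b 811 [329.8 233.8] [24.7 32.5] [0.5215 0.0882 0.08  ] [np.float64(62.3), np.float64(47.6)] [[312.0, 223.89999389648438], [344.20001220703125, 219.3000030517578], [347.70001220703125, 243.8000030517578], [315.5, 248.39999389648438]]
wrist w 2901 [315.7 207. ] [50.5 57.9] [0.5709 0.1055 0.08  ] [np.float64(59.0), np.float64(55.2)] [[285.6000061035156, 183.10000610351562], [343.5, 180.5], [345.79998779296875, 230.89999389648438], [287.8999938964844, 233.5]]
wrist b 2934 [313.4 156.5] [48.1 61.6] [0.5208 0.0879 0.08  ] [np.float64(60.4), np.float64(48.5)] [[281.5, 134.0], [343.0, 131.0], [345.3999938964844, 179.0], [283.8999938964844, 182.10000610351562]]
```

Both views agree. The leaf centre is at (0.571, 0.106) at z 0.08, and its size and spacing match the text. Next I'll descend to just above the leaf at tester x of about -40 mm.

>>> {"method": "pendant", "body": {
  "rows": [0, -0.0624, 0, 0.06, 0, 0, 0, 0, -0.0624, 0, 0.06, 0, 0, 0, 0, -0.0624, 0, 0.1, 0, 0, 0, 0, -0.0624, 0, 0.14, 0, 0, 0, 0, -0.0624, 0, 0.18, 0, 0, 0, 0, -0.0624, 0, 0.197, 0, 0, 0, 0, -0.0624, 0, 0.2, 0, 0, 0, 0, -0.0624, 0, 0.2, 0, 0, 0, 0, -0.0624, 0, 0.2, 0, 0, 0]
}}

```text
t: 3.8
tool_pos: [0.5869, 0.1095, 0.1022]
tool_rot: [-0.464, 3.104, -0.0]
contact_force: [0.4, 0.6, 1.3]
opening: 0.0
grip_force: 0.0
```

>>> {"method": "pendant", "body": {
  "rows": [0, 0, 0, 0.003, 0, 0, 0, 0, 0, 0, 0.006, 0, 0, 0, 0, 0, 0, 0.0075, 0, 0, 0, 0, 0, 0, 0.008, 0, 0, 0, 0, 0, 0, 0.008, 0, 0, 0, 0, 0, 0, 0.008, 0, 0, 0]
}}

```text
t: 4.3
tool_pos: [0.5859, 0.1089, 0.0925]
tool_rot: [-0.463, 3.107, -0.0]
contact_force: [0.2, -0.7, 0.4]
opening: -0.0001
grip_force: 0.0
```

>>> {"method": "pendant", "body": {
  "rows": [0, 0, 0, 0.001, 0, 0, 0, 0, 0, 0, 0.002, 0, 0, 0, 0, 0, 0, 0.002, 0, 0, 0, 0, 0, 0, 0.002, 0, 0, 0]
}}

```text
t: 4.63
tool_pos: [0.5857, 0.109, 0.0901]
tool_rot: [0.463, -3.107, -0.0]
contact_force: [-0.5, 0.1, 0.2]
opening: 0.0
grip_force: 0.0
```

>>> {"method": "pendant", "body": {
  "rows": [0, 0, 0, 0.001, 0, 0, 0, 0, 0, 0, 0.001, 0, 0, 0, 0, 0, 0, 0.001, 0, 0, 0]
}}

```text
t: 4.88
tool_pos: [0.5857, 0.109, 0.0892]
tool_rot: [0.464, -3.107, -0.0]
contact_force: [-0.6, -0.5, 1.4]
opening: -0.0001
grip_force: 0.0
```

>>> {"method": "pendant", "body": {
  "rows": [0, 0, 0, 0.0007, 0, 0, 0, 0, 0, 0, 0.0007, 0, 0, 0, 0, 0, 0, 0.0007, 0, 0, 0]
}}

```text
t: 5.13
tool_pos: [0.5858, 0.109, 0.0886]
tool_rot: [0.464, -3.107, -0.0]
contact_force: [-0.5, 0.3, -0.8]
opening: 0.0001
grip_force: 0.0
```

>>> {"method": "pendant", "body": {
  "rows": [0, 0, 0, 0.0007, 0, 0, 0, 0, 0, 0, 0.0007, 0, 0, 0, 0, 0, 0, 0.0007, 0, 0, 0]
}}

```text
t: 5.38
tool_pos: [0.5858, 0.109, 0.0878]
tool_rot: [0.463, -3.107, -0.0]
contact_force: [0.3, -0.3, 0.4]
opening: -0.0002
grip_force: 0.0
```

>>> {"method": "pendant", "body": {
  "rows": [0, 0, 0, 0.0005, 0, 0, 0, 0, 0, 0, 0.0005, 0, 0, 0, 0, 0, 0, 0.0005, 0, 0, 0]
}}

```text
t: 5.63
tool_pos: [0.5859, 0.109, 0.0876]
tool_rot: [-0.464, 3.107, -0.0]
contact_force: [-0.8, -1.4, 1.0]
opening: -0.0
grip_force: 0.5
```

>>> {"method": "pendant", "body": {
  "rows": [0, 0, 0, 0.0006, 0, 0, 0, 0, 0, 0, 0.0006, 0, 0, 0, 0, 0, 0, 0.0006, 0, 0, 0]
}}

```text
t: 5.88
tool_pos: [0.5859, 0.109, 0.0872]
tool_rot: [-0.464, 3.107, -0.0]
contact_force: [-3.1, -0.7, 2.8]
opening: 0.0002
grip_force: 1.7
```

>>> {"method": "pendant", "body": {
  "rows": [0, 0, 0, 0.0006, 0, 0, 0, 0, 0, 0, 0.0006, 0, 0, 0, 0, 0, 0, 0.0006, 0, 0, 0]
}}

```text
t: 6.13
tool_pos: [0.5859, 0.109, 0.0869]
tool_rot: [-0.464, 3.107, -0.0]
contact_force: [-3.2, 0.8, 5.9]
opening: 0.0003
grip_force: 2.8
```

>>> {"method": "pendant", "body": {
  "rows": [0, 0, 0, 0.0006, 0, 0, 0, 0, 0, 0, 0.0012, 0, 0, 0, 0, 0, 0, 0.0012, 0, 0, 0, 0, 0, 0, 0.0012, 0, 0, 0]
}}

```text
t: 6.47
tool_pos: [0.5862, 0.1091, 0.0864]
tool_rot: [-0.464, 3.107, -0.0]
contact_force: [-4.0, 0.1, 8.5]
opening: 0.0001
grip_force: 4.3
```

>>> {"method": "pendant", "body": {
  "rows": [0, 0, 0, 0.0005, 0, 0, 0, 0, 0, 0, 0.001, 0, 0, 0, 0, 0, 0, 0.001, 0, 0, 0, 0, 0, 0, 0.001, 0, 0, 0]
}}

```text
t: 6.8
tool_pos: [0.5866, 0.1092, 0.0861]
tool_rot: [-0.463, 3.106, 0.0]
contact_force: [-4.3, -0.2, 10.7]
opening: -0.0002
grip_force: 5.4
```

>>> {"method": "pendant", "body": {
  "rows": [0, 0.003, 0, 0, 0, 0, 0, 0, 0.006, 0, 0, 0, 0, 0, 0, 0.008, 0, 0, 0, 0, 0, 0, 0.008, 0, 0, 0, 0, 0]
}}

```text
t: 7.13
tool_pos: [0.581, 0.1072, 0.0866]
tool_rot: [-0.462, 3.099, 0.0]
contact_force: [2.4, 2.6, 6.6]
opening: 0.0004
grip_force: 3.3
```

>>> {"method": "pendant", "body": {
  "rows": [0, 0, 0, 0.0008, 0, 0, 0, 0, 0, 0, 0.0016, 0, 0, 0, 0, 0, 0, 0.0016, 0, 0, 0, 0, 0, 0, 0.0016, 0, 0, 0]
}}

```text
t: 7.47
tool_pos: [0.5811, 0.1072, 0.086]
tool_rot: [-0.462, 3.1, 0.0]
contact_force: [-0.4, 1.7, 11.4]
opening: 0.0002
grip_force: 5.8
```

>>> {"method": "pendant", "body": {
  "rows": [0, 0.003, 0, 0, 0, 0, 0, 0, 0.006, 0, 0, 0, 0, 0, 0, 0.01, 0, 0, 0, 0, 0, 0, 0.01, 0, 0, 0, 0, 0, 0, 0.01, 0, 0, 0, 0, 0]
}}

```text
t: 7.88
tool_pos: [0.5722, 0.1041, 0.0861]
tool_rot: [-0.462, 3.098, -0.001]
contact_force: [1.3, 0.3, 10.4]
opening: -0.0001
grip_force: 5.0
```

Run:
```python
from meas import *
for i in range(6):
    k=cam("wrist");im=ctrl.get_image("wrist");print(np.round(ctrl.get_obs()["contact_force"],1))
cv2.imwrite("pics/w2.png",im[:,:,::-1])
```

```text
[2.  0.1 9.8]
[ 2.4  1.3 10.6]
[ 1.3  1.5 10.1]
[0.7 0.7 9.8]
[ 1.8  1.3 10.7]
[ 1.8  1.1 10.2]
```

View pics/w2.png

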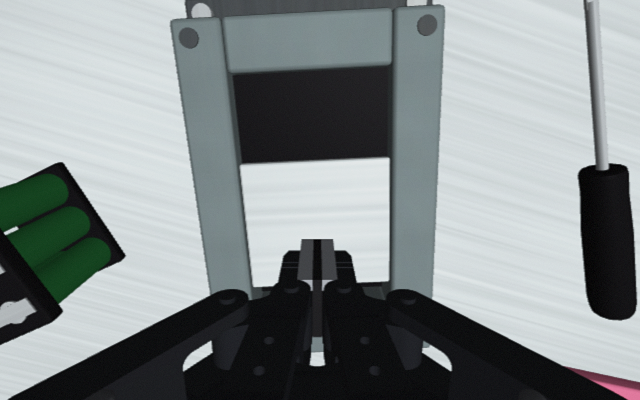

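The leaf's front edge is at row 161 and the channel end at row 68. I'll convert that into a joint value.

Add to meas.py:
```python
def joint(rl,re,zl=.079,ze=.081,u=315):
    k=cam("wrist");a=plane(k,(u,rl),zl);b=plane(k,(u,re),ze)
    L=np.linalg.norm((b-a)[:2])*1000;return a,b,L,50-L
```

```bash
python3 -c "
from meas import *
print(joint(161,68))
k=cam('wrist');print(plane(k,(318,245),.08))"
```

```text
(array([0.53146899, 0.09211959, 0.079     ]), array([0.49777802, 0.08191922, 0.081     ]), np.float64(35.20126191024926), np.float64(14.798738089750742))
[0.56582874 0.1038875  0.08      ]
```

The joint is at about 15 mm, equal to the tool's travel, so there was no slip. I'll keep dragging.

>>> {"method": "pendant", "body": {
  "rows": [0, 0.001, 0, 0.0004, 0, 0, 0, 0, 0.004, 0, 0.0006, 0, 0, 0, 0, 0.007, 0, 0.0006, 0, 0, 0, 0, 0.01, 0, 0.0006, 0, 0, 0, 0, 0.01, 0, 0.0006, 0, 0, 0]
}}

```text
t: 8.6
tool_pos: [0.5632, 0.1009, 0.0859]
tool_rot: [-0.462, 3.097, -0.002]
contact_force: [1.9, 0.6, 11.2]
opening: 0.0001
grip_force: 5.3
```

>>> {"method": "pendant", "body": {
  "rows": [0, 0.003, 0, 0, 0, 0, 0, 0, 0.006, 0, 0, 0, 0, 0, 0, 0.009, 0, 0, 0, 0, 0, 0, 0.01, 0, 0, 0, 0, 0, 0, 0.01, 0, 0, 0, 0, 0]
}}

```text
t: 9.02
tool_pos: [0.5539, 0.0976, 0.0859]
tool_rot: [-0.462, 3.096, -0.003]
contact_force: [4.3, -0.9, 11.1]
opening: -0.0
grip_force: 5.0
```

>>> {"method": "pendant", "body": {
  "rows": [0, 0.003, 0, 0.0002, 0, 0, 0, 0, 0.006, 0, 0.0003, 0, 0, 0, 0, 0.009, 0, 0.0003, 0, 0, 0, 0, 0.01, 0, 0.0003, 0, 0, 0, 0, 0.01, 0, 0.0003, 0, 0, 0]
}}

```text
t: 9.43
tool_pos: [0.5447, 0.0943, 0.0858]
tool_rot: [-0.462, 3.096, -0.004]
contact_force: [4.5, -2.0, 10.0]
opening: -0.0003
grip_force: 5.1
```

>>> {"method": "pendant", "body": {
  "rows": [0, 0.003, 0, 0, 0, 0, 0, 0, 0.006, 0, 0, 0, 0, 0, 0, 0.007, 0, 0, 0, 0, 0, 0, 0.007, 0, 0, 0, 0, 0]
}}

```text
t: 9.77
tool_pos: [0.5384, 0.0925, 0.0859]
tool_rot: [-0.461, 3.094, -0.004]
contact_force: [5.1, -2.1, 8.0]
opening: 0.0002
grip_force: 4.6
```

Run:
```python
from meas import *
print(cam("wrist")[1][:3,3]);im=ctrl.get_image("wrist");g=im.mean(2)
col=g[:,300:330].mean(1);d=np.diff(col);print([(i,round(col[i])) for i in range(20,250) if abs(d[i])>12])
cv2.imwrite("pics/w3.png",im[:,:,::-1]);print(ctrl.get_obs()["contact_force"])
```

```text
[0.46915026 0.07342192 0.22077565]
[(62, 194), (63, 125), (105, 63), (112, 52), (113, 77), (162, 86), (163, 118), (164, 181), (238, 208), (239, 79)]
[ 5.24368977 -1.13719685  9.87670076]
```

View pics/w3.png

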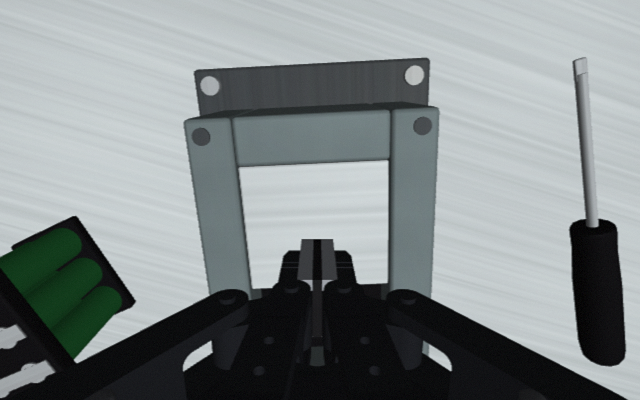

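The dark gap ahead of the leaf is gone (edge at row 163 against the frame) and the tool travelled 50.8 mm, so the shutter is fully open. I'll lift off and back away so the camera can see the button.

>>> {"method": "pendant", "body": {
  "rows": [0, 0.001, 0, 0, 0, 0, 0, 0, 0.001, 0, 0, 0, 0, 0, 0, 0.001, 0, -0.02, 0, 0, 0, 0, -0.01, 0.0, -0.06, 0, 0, 0, 0, -0.05, 0.003, -0.09, 0, 0, 0, 0, -0.09, 0.003, -0.1, 0, 0, 0, 0, -0.1, 0.003, -0.1, 0, 0, 0, 0, -0.1, 0.003, -0.1, 0, 0, 0, 0, -0.1, 0.003, -0.1, 0, 0, 0]
}}

```text
t: 10.57
tool_pos: [0.6284, 0.1252, 0.1809]
tool_rot: [0.464, -3.107, 0.0]
contact_force: [0.0, 0.1, -0.9]
opening: 0.0
grip_force: 0.0
```

Run:
```python
from meas import *
im=ctrl.get_image("wrist");cv2.imwrite("pics/w4.png",im[:,:,::-1])
k=cam("wrist")
for x in (-28,53,-53):
    P=np.array([.571,.1057,.08])+(x+25)/1000*np.array([-.948,-.317,0])
    print(x,proj(k,P),P)
print(ctrl.get_obs()["contact_force"],ctrl.get_obs()["tool_pos"])
```

```text
-28 [312.16249037 111.71714588] [0.573844 0.106651 0.08    ]
53 [307.9447081 -31.5108058] [0.497056 0.080974 0.08    ]
-53 [313.30418471 150.48693791] [0.597544 0.114576 0.08    ]
[-0.10915375  0.06151977 -0.96443351] [0.62740392 0.12493782 0.1802645 ]
```

View pics/w4.png

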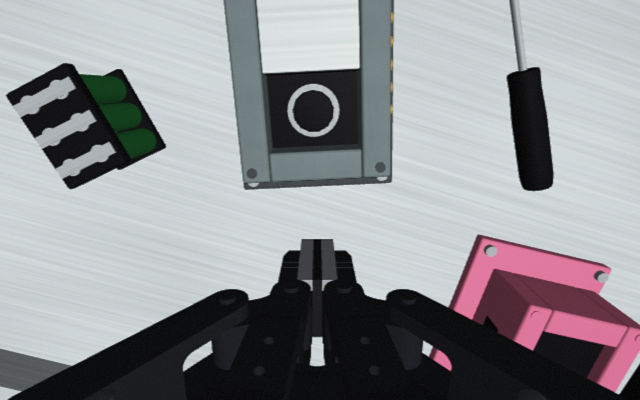

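The button cap is centred at (313, 110), the leaf's rear edge is at row 71, and the well is fully uncovered.

Run:
```python
from meas import *
k=cam("wrist")
b=plane(k,(313.5,110),.069);e=plane(k,(313,71),.0795);w=plane(k,(315,151),.08);print(b,e,w,np.linalg.norm((e-w)[:2]))
print(rel([b[0],b[1],.095]))
```

```text
[0.57314394 0.10722313 0.069     ] [0.54999903 0.10000686 0.0795    ] [0.5975433 0.1157449 0.08     ] 0.050081371440624516
[array([ 0.0569067 , -0.00112448,  0.08537186])]
```

>>> {"method": "pendant", "body": {
  "rows": [0, 0.04, -0.001, 0.02, 0, 0, 0, 0, 0.057, -0.001, 0.055, 0, 0, 0, 0, 0.057, -0.001, 0.08, 0, 0, 0, 0, 0.057, -0.001, 0.085, 0, 0, 0, 0, 0.057, -0.001, 0.085, 0, 0, 0, 0, 0.057, -0.001, 0.085, 0, 0, 0, 0, 0.057, -0.001, 0.085, 0, 0, 0]
}}

```text
t: 11.2
tool_pos: [0.5756, 0.1075, 0.099]
tool_rot: [-0.463, 3.103, -0.001]
contact_force: [0.5, 0.6, 0.4]
opening: 0.0
grip_force: 0.0
```

>>> {"method": "pendant", "body": {
  "rows": [0, 0, 0, 0.005, 0, 0, 0, 0, 0, 0, 0.01, 0, 0, 0, 0, 0, 0, 0.014, 0, 0, 0, 0, 0, 0, 0.016, 0, 0, 0, 0, 0, 0, 0.016, 0, 0, 0, 0, 0, 0, 0.016, 0, 0, 0]
}}

```text
t: 11.7
tool_pos: [0.5736, 0.1074, 0.0802]
tool_rot: [0.464, -3.107, -0.0]
contact_force: [-0.4, -0.3, -0.8]
opening: 0.0003
grip_force: 0.0
```

>>> {"method": "pendant", "body": {
  "rows": [0, 0, 0, 0.0015, 0, 0, 0, 0, 0, 0, 0.003, 0, 0, 0, 0, 0, 0, 0.0045, 0, 0, 0, 0, 0, 0, 0.005, 0, 0, 0, 0, 0, 0, 0.005, 0, 0, 0]
}}

```text
t: 12.12
tool_pos: [0.5739, 0.1074, 0.0757]
tool_rot: [-0.463, 3.107, -0.0]
contact_force: [-0.4, 0.2, 1.0]
opening: -0.0
grip_force: 0.9
```

>>> {"method": "pendant", "body": {
  "rows": [0, 0, 0, 0.001, 0, 0, 0, 0, 0, 0, 0.002, 0, 0, 0, 0, 0, 0, 0.002, 0, 0, 0, 0, 0, 0, 0.002, 0, 0, 0]
}}

```text
t: 12.45
tool_pos: [0.574, 0.1074, 0.0738]
tool_rot: [-0.464, 3.107, -0.0]
contact_force: [-0.3, 0.0, 3.0]
opening: 0.0
grip_force: 1.6
```

>>> {"method": "pendant", "body": {
  "rows": [0, 0, 0, 0.001, 0, 0, 0, 0, 0, 0, 0.002, 0, 0, 0, 0, 0, 0, 0.002, 0, 0, 0, 0, 0, 0, 0.002, 0, 0, 0]
}}

```text
t: 12.78
tool_pos: [0.574, 0.1074, 0.0718]
tool_rot: [-0.463, 3.107, 0.0]
contact_force: [-1.2, -0.1, 4.2]
opening: 0.0001
grip_force: 2.3
```

>>> {"method": "pendant", "body": {
  "rows": [0, 0, 0, 0.0007, 0, 0, 0, 0, 0, 0, 0.0014, 0, 0, 0, 0, 0, 0, 0.0014, 0, 0, 0, 0, 0, 0, 0.0014, 0, 0, 0]
}}

```text
t: 13.12
tool_pos: [0.574, 0.1074, 0.0706]
tool_rot: [-0.464, 3.107, -0.0]
contact_force: [-1.7, 0.7, 5.5]
opening: -0.0002
grip_force: 3.2
```

>>> {"method": "pendant", "body": {
  "rows": [0, 0, 0, 0.0007, 0, 0, 0, 0, 0, 0, 0.001, 0, 0, 0, 0, 0, 0, 0.001, 0, 0, 0, 0, 0, 0, 0.001, 0, 0, 0]
}}

```text
t: 13.45
tool_pos: [0.574, 0.1074, 0.0705]
tool_rot: [-0.464, 3.107, -0.0]
contact_force: [-3.5, 0.1, 10.4]
opening: 0.0002
grip_force: 5.5
```

>>> {"method": "pendant", "body": {
  "rows": [0, 0, 0, 0.0005, 0, 0, 0, 0, 0, 0, 0.001, 0, 0, 0, 0, 0, 0, 0.001, 0, 0, 0, 0, 0, 0, 0.001, 0, 0, 0]
}}

```text
t: 13.78
tool_pos: [0.5741, 0.1074, 0.0704]
tool_rot: [0.464, -3.107, 0.0]
contact_force: [-7.5, -1.5, 15.7]
opening: 0.0002
grip_force: 7.9
```

The button hit its hard stop after 6 mm, at 10–16 N. I'll lift and go over the opened leaf at x of about +35 mm.

>>> {"method": "pendant", "body": {
  "rows": [0, 0, 0, -0.015, 0, 0, 0, 0, 0, 0, -0.032, 0, 0, 0, 0, 0, 0, -0.032, 0, 0, 0, 0, 0.035, -0.001, -0.032, 0, 0, 0, 0, 0.063, -0.0015, -0.031, 0, 0, 0, 0, 0.063, -0.0015, -0.026, 0, 0, 0, 0, 0.063, -0.0015, -0.024, 0, 0, 0, 0, 0.063, -0.0015, -0.023, 0, 0, 0, 0, 0.063, -0.0015, -0.023, 0, 0, 0, 0, 0.063, -0.0015, -0.023, 0, 0, 0]
}}

```text
t: 14.62
tool_pos: [0.5149, 0.0877, 0.0912]
tool_rot: [-0.464, 3.107, -0.0]
contact_force: [0.5, 0.8, 0.0]
opening: -0.0003
grip_force: 0.0
```

>>> {"method": "pendant", "body": {
  "rows": [0, 0, 0, 0.001, 0, 0, 0, 0, 0, 0, 0.002, 0, 0, 0, 0, 0, 0, 0.002, 0, 0, 0, 0, 0, 0, 0.002, 0, 0, 0]
}}

```text
t: 14.95
tool_pos: [0.5141, 0.0876, 0.0891]
tool_rot: [-0.464, 3.107, -0.0]
contact_force: [-0.2, 0.3, 0.1]
opening: 0.0001
grip_force: 0.0
```

>>> {"method": "pendant", "body": {
  "rows": [0, 0, 0, 0.001, 0, 0, 0, 0, 0, 0, 0.0015, 0, 0, 0, 0, 0, 0, 0.0015, 0, 0, 0, 0, 0, 0, 0.0015, 0, 0, 0]
}}

```text
t: 15.28
tool_pos: [0.5139, 0.0876, 0.0876]
tool_rot: [0.464, -3.107, 0.0]
contact_force: [0.4, 1.0, 1.0]
opening: 0.0002
grip_force: 0.0
```

>>> {"method": "pendant", "body": {
  "rows": [0, 0, 0, 0.0005, 0, 0, 0, 0, 0, 0, 0.001, 0, 0, 0, 0, 0, 0, 0.001, 0, 0, 0, 0, 0, 0, 0.001, 0, 0, 0]
}}

```text
t: 15.62
tool_pos: [0.514, 0.0876, 0.0868]
tool_rot: [-0.464, 3.107, -0.0]
contact_force: [0.4, 0.5, 0.9]
opening: -0.0002
grip_force: 0.6
```

>>> {"method": "pendant", "body": {
  "rows": [0, 0, 0, 0.0005, 0, 0, 0, 0, 0, 0, 0.001, 0, 0, 0, 0, 0, 0, 0.001, 0, 0, 0, 0, 0, 0, 0.001, 0, 0, 0]
}}

```text
t: 15.95
tool_pos: [0.5141, 0.0876, 0.0862]
tool_rot: [0.464, -3.107, 0.0]
contact_force: [-2.2, 0.1, 4.9]
opening: 0.0002
grip_force: 2.6
```

>>> {"method": "pendant", "body": {
  "rows": [0, 0, 0, 0.0008, 0, 0, 0, 0, 0, 0, 0.0018, 0, 0, 0, 0, 0, 0, 0.0018, 0, 0, 0, 0, 0, 0, 0.0018, 0, 0, 0]
}}

```text
t: 16.28
tool_pos: [0.5146, 0.0877, 0.0856]
tool_rot: [-0.464, 3.106, 0.0]
contact_force: [-4.4, 0.5, 10.4]
opening: 0.0001
grip_force: 5.0
```

>>> {"method": "pendant", "body": {
  "rows": [0, -0.003, 0, 0, 0, 0, 0, 0, -0.006, 0, 0, 0, 0, 0, 0, -0.008, 0, 0, 0, 0, 0, 0, -0.008, 0, 0, 0, 0, 0]
}}

```text
t: 16.62
tool_pos: [0.5225, 0.0905, 0.0857]
tool_rot: [-0.463, 3.106, 0.002]
contact_force: [-3.7, 1.0, 10.0]
opening: -0.0001
grip_force: 4.9
```

>>> {"method": "pendant", "body": {
  "rows": [0, -0.003, 0, 0.0003, 0, 0, 0, 0, -0.006, 0, 0.0005, 0, 0, 0, 0, -0.009, 0, 0.0005, 0, 0, 0, 0, -0.012, 0, 0.0005, 0, 0, 0, 0, -0.012, 0, 0.0005, 0, 0, 0]
}}

```text
t: 17.03
tool_pos: [0.5342, 0.0947, 0.0856]
tool_rot: [-0.463, 3.105, 0.004]
contact_force: [-4.2, 4.1, 11.3]
opening: -0.0002
grip_force: 5.6
```

>>> {"method": "pendant", "body": {
  "rows": [0, -0.003, 0, 0, 0, 0, 0, 0, -0.006, 0, 0, 0, 0, 0, 0, -0.009, 0, 0, 0, 0, 0, 0, -0.012, 0, 0, 0, 0, 0, 0, -0.012, 0, 0, 0, 0, 0]
}}

```text
t: 17.45
tool_pos: [0.5456, 0.0986, 0.0857]
tool_rot: [-0.463, 3.105, 0.005]
contact_force: [-5.3, 5.9, 11.6]
opening: -0.0
grip_force: 5.8
```

>>> {"method": "pendant", "body": {
  "rows": [0, -0.003, 0.0005, 0.0002, 0, 0, 0, 0, -0.006, 0.001, 0.0002, 0, 0, 0, 0, -0.009, 0.001, 0.0002, 0, 0, 0, 0, -0.012, 0.001, 0.0002, 0, 0, 0, 0, -0.012, 0.001, 0.0002, 0, 0, 0]
}}

```text
t: 17.87
tool_pos: [0.5571, 0.1028, 0.0857]
tool_rot: [-0.463, 3.105, 0.004]
contact_force: [-4.5, 3.9, 11.6]
opening: -0.0002
grip_force: 6.0
```

>>> {"method": "pendant", "body": {
  "rows": [0, -0.003, 0, 0, 0, 0, 0, 0, -0.006, 0, 0, 0, 0, 0, 0, -0.007, 0, 0, 0, 0, 0, 0, -0.007, 0, 0, 0, 0, 0]
}}

```text
t: 18.2
tool_pos: [0.5621, 0.1043, 0.0853]
tool_rot: [0.464, -3.105, -0.003]
contact_force: [-9.8, 1.7, 16.0]
opening: -0.0002
grip_force: 7.6
```

The leaf reached its end stop: the tool travelled 50 mm and the side force rose. I'll lift straight off and check.

>>> {"method": "pendant", "body": {
  "rows": [0, 0.001, 0, -0.006, 0, 0, 0, 0, 0.001, 0, -0.02, 0, 0, 0, 0, 0, 0, -0.06, 0, 0, 0, 0, -0.04, 0, -0.1, 0, 0, 0, 0, -0.08, 0, -0.13, 0, 0, 0, 0, -0.09, 0, -0.15, 0, 0, 0, 0, -0.09, 0, -0.15, 0, 0, 0, 0, -0.09, 0, -0.15, 0, 0, 0]
}}

```text
t: 18.87
tool_pos: [0.651, 0.1301, 0.2362]
tool_rot: [-0.463, 3.101, -0.001]
contact_force: [-1.2, -0.8, -0.6]
opening: 0.0
grip_force: 0.0
```

Run:
```python
from meas import *
im=ctrl.get_image("wrist");cv2.imwrite("pics/w5.png",im[:,:,::-1])
```

```text
(no output)
```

View pics/w5.png

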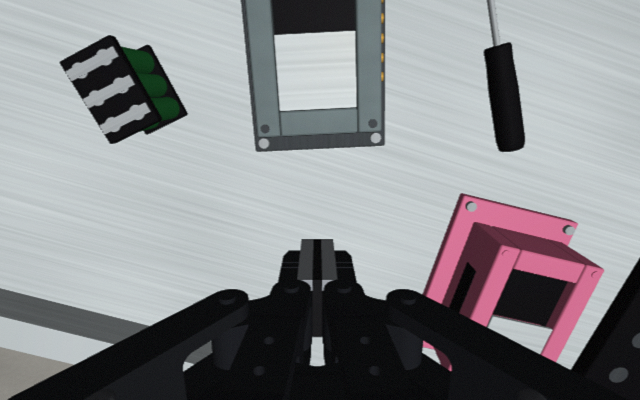

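The leaf sits flush against the far frame (edge at row 109) with no dark gap. The shutter is shut and the arm is clear of everything.

```bash
python3 -c "
from station import ctrl
print(ctrl.finish_job())"
```

```text
the job is handed in; nothing more can be done
None
```

The job is handed in: I slid the shutter fully open, pressed the start button to its hard stop, and slid the shutter fully shut again; the highest force I read on the tester was about 19 N, and I never touched the things around it.

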